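# Shut and latch the feeder shed tool chest

### The job

Both small drawers of the grey tool chest have been left open: push each one fully home with your fingertips, without slamming. Only when both are shut, push the orange tab of the latch on the lid all the way to the left (seen facing the drawers), so that its two noses lock the drawers. Do not pinch or lift anything, leave the four parts standing on the lid where they are, and finish with the hand clear.

Things in the scene. Friction and masses are not known exactly. Their poses are not given: they have to be found in the camera images.
- chest: Faded grey tool chest fixed on the ledge, 260 deep (x) x 420 wide (y) x 155 mm high. Origin: centre of its underside (z 0); z up, x from the drawer fronts to the back, y to the left of someone facing the drawers. Front plane at x = -130 mm, toward the robot. The lid is its flat fixed top, z = 155 mm. Two drawers side by side just under it, a 35 mm post between them and at each end.
- drawer_left (a joint): How far the left (+y) drawer is out, m: 0 fully home, front flush with the chest front; 0.11 fully out; starts 0.035 to 0.075. Pushed home toward the chest's +x against about 2 N friction and light damping; hard stop at 0; stays where left. Front panel 154 wide, z 63 to 142 mm; tray open on top.
- drawer_right (a joint): The same for the right (-y) drawer.
- left_handle (a point): Middle of the left drawer's horizontal black bar handle (about 10 mm thick, 100 mm long along the chest's y), 35 mm in front of the drawer's front panel, height 108 mm (47 mm below the lid top), chest y = +96 mm. Moves with the drawer; axes are the chest's. Bar or panel may be pushed.
- right_handle (a point): The same on the right drawer, at chest y = -96 mm.
- latch (a joint): Slide latch: 3 mm steel bar lying along the lid's front edge, m: 0 open, 0.04 fully thrown (hard stop); starts 0 to 0.006. Slides toward the chest's +y (left) against about 2.5 N friction, stays where left. Two noses bent 23 mm down over the front edge, 9 mm proud of it, cover posts when open and drawer edges when thrown: throw it only once both drawers are home.
- latch_tab (a point): Top centre of the latch's orange upright tab: 26 mm along the chest's x, 6 mm thick along y, top 27 mm above the lid, 24 mm behind the front plane; chest y = -60 mm when open, -20 mm when thrown. Push its right (-y) face toward +y. Right of it only the flat bar (3 mm) for 80 mm; keepers 8 mm high lie 90 mm right and 95 mm left of the open tab.
- auger_plug: Red plastic auger end plug, 62 mm diameter flange, 42 mm high. It stands loose on the lid, never within 80 mm of the chest's front plane; it is to be left alone. Origin at the centre of its underside, z up.
- check_valve: Brass check valve body, 48 mm diameter, 54 mm high. It stands loose on the lid, never within 80 mm of the chest's front plane; it is to be left alone. Origin at the centre of its underside, z up.
- sieve_cup: Stainless sieve cup, open on top, 68 mm diameter, 46 mm high. It stands loose on the lid, never within 80 mm of the chest's front plane; it is to be left alone. Origin at the centre of its underside, z up.
- float_switch: White float switch, 48 mm diameter, 55 mm high. It stands loose on the lid, never within 80 mm of the chest's front plane; it is to be left alone. Origin at the centre of its underside, z up.

How it is judged (in metres and radians):
On the way, in this order (a step that is already met when the one before it is completed fails the run):
1. both drawers are fully home (within 4 mm), the latch still open (value of joint each of drawer_left, drawer_right below 0.004 m and value of joint latch below 0.015 m), for 0.2 s.
2. the latch is thrown all the way to the left (within 5 mm of its stop), both drawers home (value of joint each of drawer_left, drawer_right below 0.004 m and value of joint latch above 0.035 m), for 0.2 s.
At the end, for the whole second after the job is handed in: Both drawers within 4 mm of fully home, the latch within 5 mm of its left stop, and the four parts on the lid upright (0.2 rad) and within 15 mm of where they stood (all of step 2 and distance of each of auger_plug, check_valve, sieve_cup, float_switch from where it was at the start of the episode below 0.015 m and angle between each of auger_plug, check_valve, sieve_cup, float_switch's own z axis and vertical below 0.2 rad); the robot touches nothing.
It fails at once if the latch is thrown (beyond 15 mm) while a drawer is more than 10 mm open (value of joint latch above 0.015 m and value of joint any of drawer_left, drawer_right above 0.01 m).
It fails at once if a drawer is slammed (faster than 0.5 m/s) (velocity of joint any of drawer_left, drawer_right below -0.5 m/s).
It fails at once if one of the parts on the lid is lifted, carried, shoved by more than 20 mm or tipped over (distance of any of auger_plug, check_valve, sieve_cup, float_switch from where it was at the start of the episode above 0.02 m or angle between any of auger_plug, check_valve, sieve_cup, float_switch's own z axis and vertical above 0.35 rad).
It also fails if it takes over 58 s, if anything falls off the work surface, if the arm or the gripper's body presses on something with over 40 N, if the wrist force passes 120 N, or if a joint passes its speed limit or range.

### The arm

A 6-joint arm with a two-finger parallel gripper is mounted at the origin on the work surface. World frame = base frame: x ahead of the robot, y to its left, z up, the work surface at z = 0. Lengths are in mm, angles in degrees, forces in N, time in s.
With the tool pointing down it reaches from about 350 to 775 mm from the base axis. Payload 7.3 kg.
Tool frame: the origin (TCP) lies at the very end of the fingers, on their centre line; the grasp point (between the pads) lies 19 mm behind it; z points along the fingers, x is the direction in which the jaws open and shut, and the axes are right-handed (so a half turn about z gives the same grasp; the last joint's range is limited). The gripper opens to 92 mm and grips with 3 to 60 N. Pads are 19 mm wide; open, the fingers measure 130 mm over their backs; the gripper's body (75 mm by 190 mm) begins 47 mm behind the grasp point.
Start: joints at [-81.99, 19.595, 87.324, -0, 73.075, -8.365], TCP at [148.033, -503.719, 204.741] pointing down, gripper open.
Joint ranges: [-145.02, 145.02], [-44.19, 115.74], [2.07, 154.8], [-57.11, 237.11], [16.16, 152.29], [-177.93, 177.93]. Speed limits (degrees/s): [147.25, 147.25, 180, 180, 180, 180].

### API

Orientations are given as a 3x3 rotation matrix whose columns are the frame's x, y, z axes.
In Python, from plant import state, eyes, job gives the robot as it stands.
- The arm moves only by the tool send_rows, never from a script. Its argument "targets" is a list of rows, each a list of 2 entries, a list of its own where there are three numbers: the shift along the tool's x, y, z in units of 0.1 m (1.0 is 0.1 m), then the turn about the tool's z in units of 60 degrees (1.0 is 60 degrees). A call has 1 to 10 rows; each row is the pose to reach, as a shift and turn from the pose commanded when the call began, along the tool's axes at that moment; what a row does not reach only later rows make up. A row lasts 1/8 s, in which the tool goes at most 62.5 mm and 10.7 degrees, less where a joint would pass 70% of its speed; a pose out of reach is approached as far as the arm can. A call with a number of a shift or a turn outside -1 to 1 is refused whole. A call with a gripper value outside its range is refused whole. "gripper" is the opening, from 0 (shut) to 1 (fully open), set as the call begins (left out, the last holds). The fingers move at their own pace and stop on an object; the grip force is fixed at half the most. Time passes only in rows, so rows that repeat a pose let the fingers close. It gives the time, the measured TCP pose, the force and the opening at its end, in the units of the state.
- state(): the state, without advancing time (a new reading comes with each control period).
- eyes.get_image(name): name is "side" or "top" or "wrist"; returns (picture, depth): 384x512x3 uint8, blue, green, red; 384x512 float32, mm along the optical axis (not along the pixel's ray), 0 where there is no reading.
- eyes.camera_info(name): a dict with "camera_matrix" (3x3 intrinsics, pixels), "cam_to_world" (4x4, takes a point from camera to world coordinates). Camera axes: x right, y down, z forward; pixel columns grow to the right and rows downward; lengths in mm; the calibration is good to about 2 mm. The wrist camera is an equidistant fisheye: a pixel r from the principal point sees the ray r / f radians off the axis. A picture is of the moment at which its call begins: read the wrist's pose just before it. camera_info takes no time and is no camera call; for the wrist camera it gives the pose at the moment of the call.
- job.sign_off(): hands the job in, once; it reports no verdict.
The state is a dict: "time_s": time; "joints": joint angles; "joint_velocities": joint speeds; "joint_efforts": joint torques, N m; "position": TCP position; "orientation": TCP orientation; "force": force on the tool from outside, world axes, zero at the start; "moment": the same for the moment, N m; "width": opening from 0.0 (shut) to 1.0 (fully open).
Only numpy, scipy, OpenCV 4.12 (cv2) and the standard library are available. Lean on these libraries where they do the work, as an engineer would, in place of code of your own. Each camera call takes 0.05 s, during which the arm holds its last target. There are 200 camera calls.

## Working session

There is one attempt and no reset: what is moved stays moved. The work goes in short steps, Python scripts to look and compute and a tool call to move; the robot and the scene stay as the last step left them, time stands still between calls to the robot, and variables do not carry over. Pictures are saved under pics/ and viewed, about 8 in all and at most 12, crops included, and the job is handed in when it is done.

Besides the shell and the picture viewer there is one more tool, called as name(argument=value, ...) on one line, values as JSON. send_rows: Moves the arm, as the interface text tells. Its arguments: {"type":"object","properties":{"targets":{"type":"array","items":{"type":"array"}},"gripper":{"type":"number"}},"required":["targets"]}

```bash
mkdir -p pics; ls; python3 - <<'E'
from plant import state, eyes, job
import numpy as np, cv2
s=state();print(s['time_s'],s['position'],np.round(s['orientation'],3),s['width'])
for n in ('top','side'):
    p,d=eyes.get_image(n);i=eyes.camera_info(n)
    np.savez(f'{n}0.npz',p=p,d=d,K=i['camera_matrix'],T=i['cam_to_world'])
    cv2.imwrite(f'pics/{n}0.png',p);print(n,np.round(i['cam_to_world'],3),i['camera_matrix'])
E
```

```text
pics
0.0 [ 147.96870483 -503.24222746  204.0463049 ] [[ 0.282 -0.959 -0.   ]
 [-0.959 -0.282  0.002]
 [-0.002 -0.    -1.   ]] 0.9984596268599933
top [[-2.00000e-02 -9.89000e-01  1.44000e-01  5.57575e+02]
 [-1.00000e+00  1.80000e-02 -1.10000e-02  2.57800e+01]
 [ 8.00000e-03 -1.44000e-01 -9.90000e-01  7.97270e+02]
 [ 0.00000e+00  0.00000e+00  0.00000e+00  1.00000e+00]] [[423.52679368   0.         253.65372433]
 [  0.         423.52679368 193.70615289]
 [  0.           0.           1.        ]]
side [[ 8.76000e-01 -2.57000e-01  4.08000e-01  3.47891e+02]
 [-4.83000e-01 -4.52000e-01  7.50000e-01 -5.34794e+02]
 [-9.00000e-03 -8.54000e-01 -5.20000e-01  5.14061e+02]
 [ 0.00000e+00  0.00000e+00  0.00000e+00  1.00000e+00]] [[439.43010373   0.         256.25791288]
 [  0.         439.43010373 200.2223584 ]
 [  0.           0.           1.        ]]
```

View pics/top0.png

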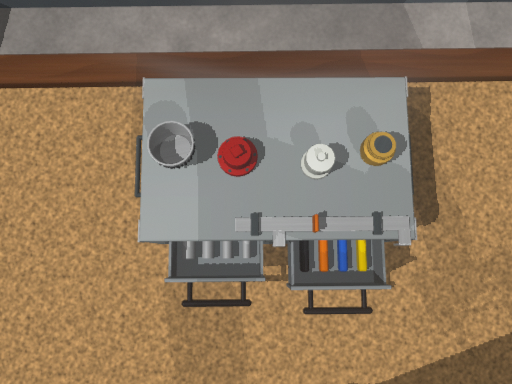

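View pics/side0.png

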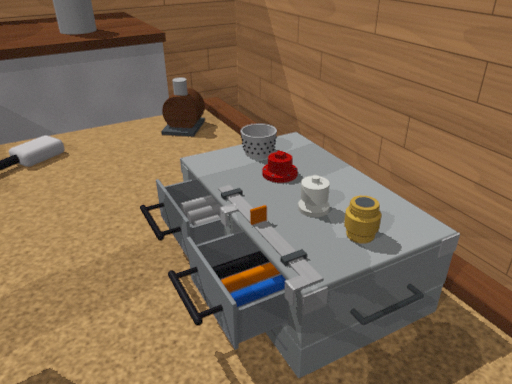

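The top view shows the lid's front edge at row ~240, with the left handle bar at about (216,302), the right at (337,310) and the orange tab at (316,223). The side view confirms both drawers are open. Next I'll measure these points using depth.

```bash
cat > h.py <<'E'
import numpy as np, cv2
def pts(n):
    z=np.load(n);d=z['d'];K=z['K'];T=z['T']
    v,u=np.indices(d.shape);c=np.stack([(u-K[0,2])/K[0,0]*d,(v-K[1,2])/K[1,1]*d,d],-1)
    return z['p'],d,c@T[:3,:3].T+T[:3,3]
E
python3 - <<'E'
from h import *
p,d,P=pts('top0.npz'); r=lambda a:np.round(a,1)
hsv=cv2.cvtColor(p,cv2.COLOR_BGR2HSV)
for n,(u0,u1,v) in dict(lidback=(200,300,100),lidfront=(150,230,225),table=(30,100,300)).items(): print(n,r(np.median(P[v,u0:u1],0)))
zl=np.median(P[100,200:300,2])
m=(abs(P[...,2]-zl)<6)&(d>0); k=cv2.morphologyEx(m.astype(np.uint8),cv2.MORPH_OPEN,np.ones((5,5)))
nl,lab,st,_=cv2.connectedComponentsWithStats(k);i=1+np.argmax(st[1:,4]);print(st[i])
# front edge: for columns in drawers, last row at lid height
for us in (range(145,230,5),range(146,405,20)):
    E=[]
    for u in us:
        vv=np.where(lab[:,u]==i)[0]; E.append(np.r_[u,vv.min(),P[vv.min(),u],vv.max(),P[vv.max(),u]])
    E=np.array(E);print(r(E[:: (3 if len(us)>14 else 1)]))
for v in (90,130,180,210):
    uu=np.where(lab[v]==i)[0];print('row',v,uu.min(),r(P[v,uu.min()]),uu.max(),r(P[v,uu.max()]))
# handles: dark
for n,(a,b) in dict(L=(175,258),R=(297,380)).items():
    s=np.zeros(d.shape,bool);s[296:318,a:b]=1
    mm=s&(hsv[...,2]<70)&(P[...,2]>zl-75);v,u=np.where(mm)
    q=P[mm];print('handle',n,mm.sum(),u.min(),u.max(),v.min(),v.max(),r(np.median(q,0)),r(q.min(0)),r(q.max(0)))
s=np.zeros(d.shape,bool);s[205:240,300:335]=1
mm=s&(hsv[...,0]<15)&(hsv[...,1]>150);q=P[mm];print('tab',mm.sum(),r(np.median(q,0)),r(np.percentile(q,[5,95],axis=0)))
p,d,P=pts('side0.npz');hsv=cv2.cvtColor(p,cv2.COLOR_BGR2HSV)
s=np.zeros(d.shape,bool);s[200:230,245:272]=1
mm=s&(hsv[...,0]<18)&(hsv[...,1]>150);q=P[mm];print('tab side',mm.sum(),r(np.median(q,0)),r(np.percentile(q,[5,95],axis=0)))
E
```

```text
lidback [801.   22.5 154.3]
lidfront [604.7 115.5 154.3]
table [4.833e+02 3.666e+02 1.000e-01]
[  138    77   279   169 38341]
[[145.   78.  840.8 188.5 153.6 240.  583.5 184.1 153.7]
 [160.   78.  840.8 164.9 152.6 240.  583.  161.7 153. ]
 [175.   78.  839.7 140.6 154.4 240.  582.6 139.1 152.5]
 [190.   78.  839.8 116.9 153.1 240.  582.1 116.3 153.7]
 [205.   78.  838.3  92.7 155.6 240.  581.7  93.7 153.8]
 [220.   78.  839.6  69.1 151.9 240.  581.4  71.3 150. ]]
[[ 146.    78.   840.2  186.6  154.9  240.   583.4  182.4  154.5]
 [ 166.    78.   840.2  155.1  153.7  240.   582.8  152.5  153.6]
 [ 186.    78.   839.1  123.   155.1  240.   582.3  122.3  153.9]
 [ 206.    78.   839.9   91.5  152.   240.   581.8   92.4  151.2]
 [ 226.    78.   838.1   59.3  154.9  240.   581.1   62.   154.2]
 [ 246.    78.   837.6   27.4  154.9  240.   580.6   31.8  151. ]
 [ 266.    78.   837.5   -4.6  154.   239.   581.4    1.5  153.5]
 [ 286.    77.   839.   -36.7  153.1  239.   580.8  -28.7  153.7]
 [ 306.    77.   838.2  -68.7  153.7  239.   580.2  -59.   154.2]
 [ 326.    77.   837.7 -100.7  153.8  239.   579.7  -89.5  152.8]
 [ 346.    77.   837.7 -133.1  152.6  239.   579.1 -120.   152.5]
 [ 366.    77.   836.3 -164.7  154.7  239.   578.6 -150.5  151.8]
 [ 386.    77.   835.5 -196.6  155.2  238.   579.4 -180.5  153.5]]
row 90 142 [821.7 193.6 151.3] 407 [ 814.2 -229.8  152.6]
row 130 142 [755.2 191.8 153.2] 408 [ 748.3 -226.8  152.1]
row 180 141 [675.7 192.1 152.8] 411 [ 668.1 -225.4  152.7]
row 210 140 [629.  192.3 154.3] 413 [ 621.4 -225.1  152.8]
handle L 464 182 250 296 306 [485.2  82.6 112. ] [479.6  25.8 108.3] [557.6 134.8 797.3]
handle R 501 304 371 296 313 [ 470.3 -109.5  111.8] [ 463.6 -163.1  107.1] [557.6  25.8 797.3]
tab 93 [601.7 -69.7 180.6] [[591.8 -73.6 168.8]
 [613.4 -68.1 183.1]]
tab side 234 [600.5 -75.1 171.4] [[590.3 -76.6 159.3]
 [611.5 -72.4 181.2]]
```

send_rows(targets=[[[-0.35,-0.42,0],0.14],[[-0.69,-0.83,0],0.285],[[-0.69,-0.83,0],0.285]], gripper=0)

```text
time_s: 0.48
position: [209.6, -411.3, 204.6]
orientation: [[-0.011, -1.0, 0.0], [-1.0, 0.011, 0.001], [-0.001, -0.0, -1.0]]
force: [-0.7, -0.8, 0.8]
width: 0.728
```

send_rows(targets=[[[-0.33,-0.33,0],0],[[-0.66,-0.66,0],0],[[-1,-1,0],0],[[-1,-1,0],0]])

```text
time_s: 0.98
position: [310.8, -314.1, 204.6]
orientation: [[-0.008, -1.0, 0.0], [-1.0, 0.008, 0.0], [-0.0, -0.0, -1.0]]
force: [0.0, -0.5, -0.8]
width: 0.29
```

send_rows(targets=[[[-0.33,-0.33,0],0],[[-0.66,-0.66,0],0],[[-1,-1,0],0],[[-1,-1,0],0]])

```text
time_s: 1.48
position: [411.9, -216.2, 204.4]
orientation: [[-0.009, -1.0, -0.0], [-1.0, 0.009, -0.0], [0.0, 0.0, -1.0]]
force: [-0.2, -1.6, -0.0]
width: 0.006
```

send_rows(targets=[[[-0.5,-0.05,0.1],0],[[-1,-0.1,0.2],0],[[-1,-0.1,0.2],0]])

```text
time_s: 1.85
position: [421.0, -115.9, 184.0]
orientation: [[-0.01, -1.0, -0.002], [-1.0, 0.01, 0.001], [-0.001, 0.002, -1.0]]
force: [0.5, -0.8, -0.5]
width: 0.004
```

send_rows(targets=[[[0,0,0.3],0],[[0,0,0.6],0],[[0,0,0.88],0],[[0,0,0.88],0],[[0,0,0.88],0]])

```text
time_s: 2.48
position: [422.5, -118.4, 97.6]
orientation: [[-0.014, -1.0, 0.001], [-1.0, 0.014, -0.001], [0.001, -0.001, -1.0]]
force: [0.6, 0.0, -0.2]
width: 0.007
```

send_rows(targets=[[[0,-0.15,0],0],[[0,-0.25,0],0],[[0,-0.33,0],0],[[0,-0.41,0],0],[[0,-0.49,0],0],[[0,-0.57,0],0],[[0,-0.65,0],0],[[0,-0.73,0],0],[[0,-0.81,0],0],[[0,-0.89,0],0]])

```text
time_s: 3.72
position: [511.1, -117.9, 96.6]
orientation: [[-0.013, -1.0, -0.001], [-1.0, 0.013, 0.0], [-0.0, 0.001, -1.0]]
force: [-2.7, -0.4, 0.7]
width: 0.004
```

Contact shows about 2.7 N. I'll go on slowly to the stop.

send_rows(targets=[[[0,-0.05,0],0],[[0,-0.1,0],0],[[0,-0.13,0],0],[[0,-0.16,0],0],[[0,-0.18,0],0],[[0,-0.2,0],0],[[0,-0.2,0],0]])

```text
time_s: 4.6
position: [531.3, -118.2, 96.7]
orientation: [[-0.013, -1.0, 0.0], [-1.0, 0.013, -0.0], [0.0, -0.0, -1.0]]
force: [-1.1, 0.4, -0.7]
width: 0.005
```

send_rows(targets=[[[0,-0.015,0],0],[[0,-0.03,0],0],[[0,-0.045,0],0],[[0,-0.06,0],0],[[0,-0.06,0],0]])

```text
time_s: 5.22
position: [537.3, -118.3, 96.7]
orientation: [[-0.013, -1.0, 0.001], [-1.0, 0.013, -0.0], [0.0, -0.001, -1.0]]
force: [-1.0, 1.3, -0.8]
width: 0.004
```

send_rows(targets=[[[0,-0.01,0],0],[[0,-0.02,0],0],[[0,-0.03,0],0],[[0,-0.03,0],0]])

```text
time_s: 5.72
position: [540.2, -118.3, 96.7]
orientation: [[-0.013, -1.0, 0.0], [-1.0, 0.013, -0.0], [0.0, -0.0, -1.0]]
force: [-2.0, 0.3, -0.7]
width: 0.004
```

```bash
python3 - <<'E'
from plant import state, eyes
import numpy as np, cv2
s=state();print(s['time_s'],s['position'],s['force'])
a,d=eyes.get_image('top');i=eyes.camera_info('top');np.savez('top1.npz',p=a,d=d,K=i['camera_matrix'],T=i['cam_to_world'])
b,_=eyes.get_image('side')
cv2.imwrite('pics/1.png',np.hstack([cv2.resize(a[190:330,130:430],(450,210)),cv2.resize(b[150:350,130:330],(210,210))]) )
E
```

```text
5.725 [ 540.16707547 -118.34555275   96.7201353 ] [-2.01861057  0.33282489 -0.73312494]
```

View pics/1.png

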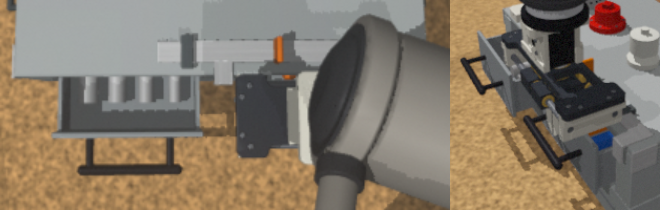

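The top view shows the hand covering the right drawer and the left drawer still out. In the side crop the right bar (about 525–570, 120–165) is still visible in front of the hand. I'll measure the bar from the side depth image.

```bash
python3 - <<'E'
from plant import state, eyes
from h import *
a,d=eyes.get_image('side');i=eyes.camera_info('side');np.savez('side1.npz',p=a,d=d,K=i['camera_matrix'],T=i['cam_to_world'])
cv2.imwrite('pics/2.png',cv2.resize(a[150:370,100:360],(780,660))[:600])
for n in('side0.npz','side1.npz'):
    p,d,P=pts(n);v=p.max(-1)
    for y0,y1 in((-165,-135),(-95,-65),(40,130)):
        m=(v<60)&(abs(P[...,2]-109)<7)&(P[...,1]>y0)&(P[...,1]<y1)&(P[...,0]>430)&(P[...,0]<565)&(d>0)
        q=P[m];print(n,y0,m.sum(),np.round(np.percentile(q,[5,25,50,75,95],axis=0),1).tolist() if len(q) else '')
E
```

```text
side0.npz -165 282 [[463.1, -163.0, 106.9], [466.2, -158.1, 108.9], [471.5, -155.6, 110.3], [488.1, -150.9, 111.3], [499.4, -139.1, 112.5]]
side0.npz -95 221 [[464.0, -91.6, 106.8], [467.1, -79.6, 108.8], [472.7, -73.1, 110.3], [488.3, -70.8, 111.4], [500.4, -66.8, 112.5]]
side0.npz 40 241 [[478.7, 44.4, 107.0], [480.4, 67.6, 109.3], [483.5, 97.7, 110.7], [490.5, 119.0, 111.7], [513.9, 123.1, 112.6]]
side1.npz -165 259 [[510.4, -162.8, 106.2], [513.1, -158.5, 108.6], [520.8, -156.3, 110.0], [535.9, -151.8, 111.0], [547.7, -139.1, 112.5]]
side1.npz -95 162 [[511.0, -92.1, 107.3], [513.2, -82.1, 109.0], [517.8, -73.6, 110.1], [528.8, -71.2, 111.4], [538.0, -67.4, 112.5]]
side1.npz 40 220 [[479.0, 46.8, 107.6], [480.9, 71.1, 109.4], [483.7, 100.7, 110.8], [490.3, 119.2, 111.8], [512.9, 123.9, 112.7]]
```

View pics/2.png

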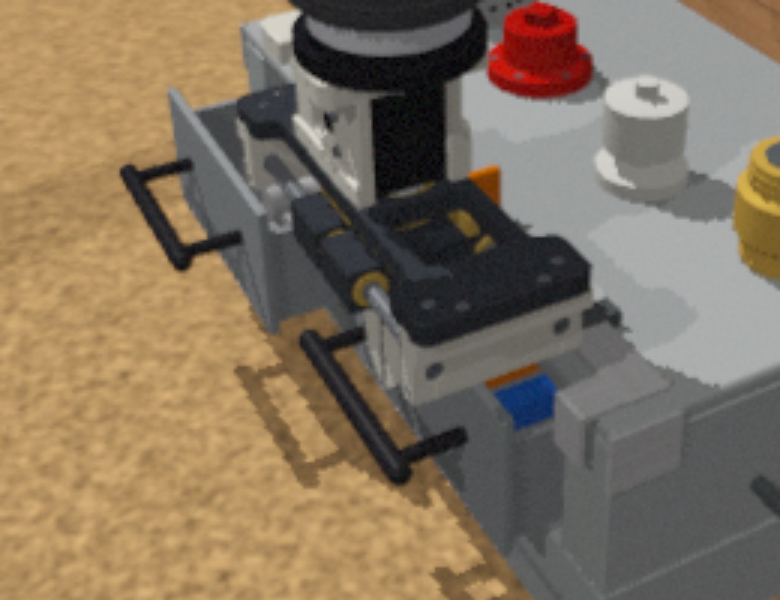

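The bar front is at x≈511, so the right drawer is still about 28 mm out. The fingertips are between the bar and the panel and are pushing the panel itself. I'll raise the tip to z≈125, so the gripper body clears the tab top at 182, and push on the panel there.

send_rows(targets=[[[0,0.02,-0.1],0],[[0,0.02,-0.2],0],[[0,0.02,-0.29],0],[[0,0.02,-0.29],0]])

```text
time_s: 6.38
position: [538.7, -118.5, 126.9]
orientation: [[-0.013, -1.0, 0.002], [-1.0, 0.013, -0.001], [0.001, -0.002, -1.0]]
force: [-0.6, 0.1, 0.3]
width: 0.006
```

send_rows(targets=[[[0,-0.05,0],0],[[0,-0.1,0],0],[[0,-0.15,0],0],[[0,-0.2,0],0],[[0,-0.24,0],0],[[0,-0.27,0],0],[[0,-0.27,0],0]])

```text
time_s: 7.25
position: [565.1, -118.6, 125.6]
orientation: [[-0.013, -1.0, -0.0], [-1.0, 0.013, -0.0], [0.0, 0.0, -1.0]]
force: [0.1, 0.9, -0.3]
width: 0.007
```

send_rows(targets=[[[0,-0.02,0],0],[[0,-0.035,0],0],[[0,-0.05,0],0],[[0,-0.05,0],0]])

```text
time_s: 7.75
position: [567.7, -118.6, 125.7]
orientation: [[-0.012, -1.0, -0.005], [-1.0, 0.012, 0.0], [-0.0, 0.005, -1.0]]
force: [-9.1, -0.7, 5.0]
width: 0.004
```

send_rows(targets=[[[0,-0.01,0],0],[[0,-0.02,0],0],[[0,-0.03,0],0],[[0,-0.03,0],0]])

```text
time_s: 8.25
position: [567.7, -118.6, 125.7]
orientation: [[-0.012, -1.0, -0.011], [-1.0, 0.012, 0.001], [-0.001, 0.012, -1.0]]
force: [-20.2, -1.3, 11.8]
width: 0.005
```

A firm stop at x≈567.7. I'll back off and check.

send_rows(targets=[[[0,0.12,0],0],[[0,0.15,0],0],[[0,0.15,-0.4],0],[[0,0.5,-0.8],0],[[0,1,-0.8],0],[[0,1,-0.8],0],[[0,1,-0.8],0]])

```text
time_s: 9.12
position: [474.0, -117.7, 206.1]
orientation: [[-0.013, -1.0, 0.002], [-1.0, 0.013, -0.001], [0.001, -0.002, -1.0]]
force: [0.2, 0.2, 0.8]
width: 0.006
```

```bash
cat > chk.py <<'E'
import sys
from plant import state, eyes
from h import *
t=sys.argv[1];s=state();print(s['time_s'],np.round(s['position'],1),np.round(s['force'],1))
for n in('top','side'):
    a,d=eyes.get_image(n);i=eyes.camera_info(n);np.savez(f'{n}{t}.npz',p=a,d=d,K=i['camera_matrix'],T=i['cam_to_world'])
    cv2.imwrite(f'pics/{n}{t}.png',a)
for f in (f'{n}{k}.npz' for n in('top','side') for k in ('0',t)):
    p,d,P=pts(f);v=p.max(-1);o=[]
    for y0,y1 in((-155,-85),(45,125)):
        m=(v<60)&(abs(P[...,2]-109)<7)&(P[...,1]>y0)&(P[...,1]<y1)&(P[...,0]>430)&(P[...,0]<560)&(d>0)
        o.append((m.sum(),np.round(np.percentile(P[m][:,0],[2,10,50]),1).tolist() if m.any() else ''))
    h=cv2.cvtColor(p,cv2.COLOR_BGR2HSV)
    m=(h[...,0]<18)&(h[...,1]>150)&(P[...,2]>166)&(P[...,2]<186)&(P[...,0]>588)&(P[...,0]<616)&(abs(P[...,1]+50)<50)
    print(f,'handles R,L',o,'tab',m.sum(),np.round(np.median(P[m],0),1) if m.any() else '')
E
python3 chk.py 3
```

```text
9.125 [ 474.  -117.7  206.1] [0.2 0.2 0.8]
top0.npz handles R,L [(np.int64(297), [464.5, 465.3, 469.6]), (np.int64(351), [480.6, 481.5, 485.9])] tab 91 [602.2 -69.7 180.6]
top3.npz handles R,L [(np.int64(287), [512.0, 512.8, 517.2]), (np.int64(329), [480.6, 481.5, 485.7])] tab 91 [602.1 -69.8 180.7]
side0.npz handles R,L [(np.int64(323), [463.0, 463.6, 467.3]), (np.int64(221), [478.5, 479.2, 483.8])] tab 164 [600.8 -75.1 175.4]
side3.npz handles R,L [(np.int64(265), [510.1, 510.6, 514.2]), (np.int64(209), [478.4, 479.3, 483.9])] tab 164 [600.8 -75.1 175.3]
```

View pics/side3.png

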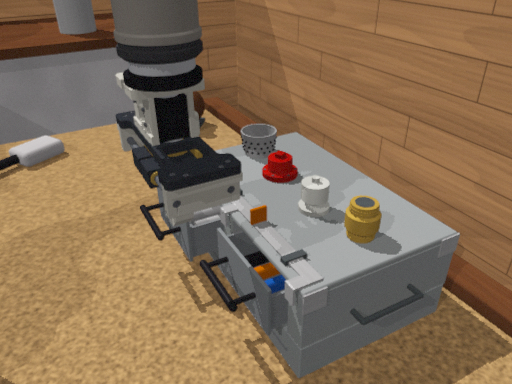

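The second push moved nothing, because the bar stayed at 517. The tips appear to have passed above the panel and met the lid edge. I'll check where the fingertip really is.

```bash
python3 - <<'E'
from h import *
for n in('side3.npz','top3.npz'):
    p,d,P=pts(n)
    m=(P[...,2]>150)&(P[...,0]>400)&(P[...,0]<560)&(P[...,1]>-240)&(P[...,1]<10)&(d>0)
    q=P[m]
    for z in range(180,340,15):
        k=q[(q[:,2]>=z)&(q[:,2]<z+15)]
        if len(k)>5: print(n,z,len(k),np.round(k.min(0)),np.round(k.max(0)))
p,d,P=pts('top3.npz')
m=(P[...,1]>-170)&(P[...,1]<-60)&(P[...,0]>535)&(P[...,0]<575)&(P[...,2]>120)&(d>0)
print(np.round(np.percentile(P[m],[5,50,95],axis=0)))
from plant import eyes
a,_=eyes.get_image('wrist');cv2.imwrite('pics/w3.png',a)
p=np.load('side3.npz')['p'];cv2.imwrite('pics/3.png',cv2.resize(p[80:300,80:320],None,fx=2.6,fy=2.6,interpolation=2))
E
```

```text
side3.npz 225 84 [ 462. -135.  226.] [ 485. -113.  240.]
side3.npz 240 93 [ 463. -138.  240.] [ 484. -127.  247.]
side3.npz 285 621 [ 436. -207.  292.] [509. -33. 300.]
side3.npz 300 1493 [ 436. -207.  300.] [509. -32. 315.]
side3.npz 315 2121 [ 436. -215.  315.] [509. -25. 330.]
side3.npz 330 3230 [ 436. -216.  330.] [509. -23. 345.]
top3.npz 285 8 [ 509. -148.  296.] [ 510. -121.  300.]
top3.npz 300 316 [ 498. -147.  301.] [512. -31. 315.]
top3.npz 315 392 [ 461. -211.  315.] [512. -22. 330.]
top3.npz 330 2928 [ 439. -213.  330.] [512. -22. 345.]
[[ 535. -161.  139.]
 [ 553.  -87.  142.]
 [ 557.  -69.  558.]]
```

View pics/w3.png

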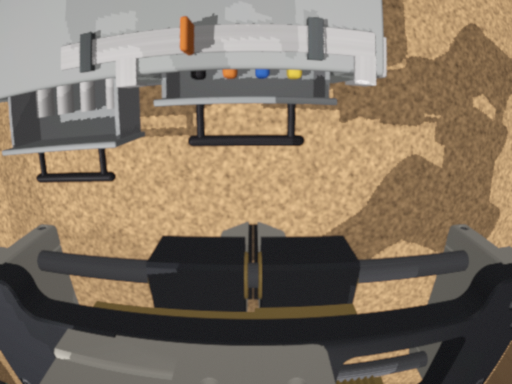

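View pics/3.png

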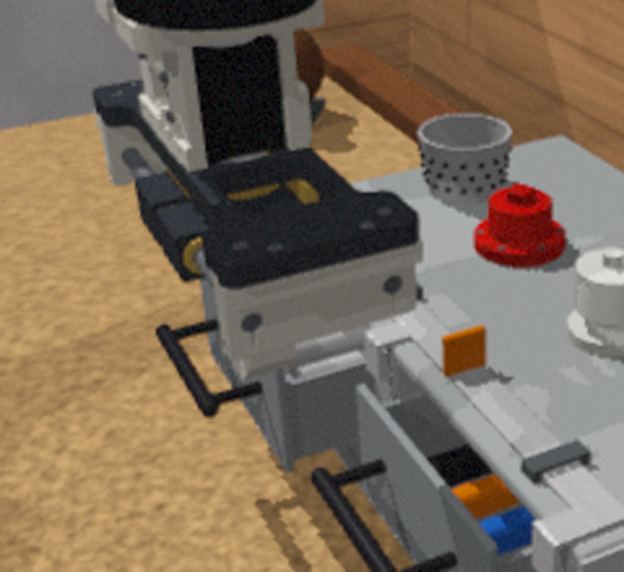

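The tip's measured bottom is at z≈226 and the body's at 292, while the reported TCP is 206. So the true tip sits about 20 mm above the reported one. Both earlier contacts agree: the tip cleared the bar at first, then cleared the panel and met the lid edge. From here on, true z = reported + 20, so I'll push the bar at reported z≈75.

send_rows(targets=[[[-0.05,0,0.3],0],[[-0.05,0,0.6],0],[[-0.05,0,0.9],0],[[-0.05,0,0.9],0]])

```text
time_s: 9.78
position: [472.2, -111.9, 113.7]
orientation: [[-0.012, -1.0, -0.005], [-1.0, 0.012, 0.002], [-0.002, 0.005, -1.0]]
force: [0.1, -0.7, 0.8]
width: 0.0
```

send_rows(targets=[[[0,0,0.2],0],[[0,0,0.41],0],[[0,0,0.41],0],[[0,-0.1,0.41],0],[[0,-0.2,0.41],0],[[0,-0.25,0.41],0],[[0,-0.3,0.41],0],[[0,-0.35,0.41],0],[[0,-0.4,0.41],0]])

```text
time_s: 10.9
position: [513.1, -112.9, 74.7]
orientation: [[-0.013, -1.0, -0.0], [-1.0, 0.013, 0.0], [-0.0, 0.0, -1.0]]
force: [-3.0, -0.1, 0.9]
width: 0.002
```

send_rows(targets=[[[0,-0.05,0],0],[[0,-0.09,0],0],[[0,-0.12,0],0],[[0,-0.14,0],0],[[0,-0.16,0],0],[[0,-0.18,0],0],[[0,-0.18,0],0]])

```text
time_s: 11.78
position: [527.3, -113.0, 74.6]
orientation: [[-0.012, -1.0, -0.008], [-1.0, 0.012, 0.001], [-0.001, 0.008, -1.0]]
force: [-16.3, -1.0, 10.3]
width: 0.003
```

Firm stop at 527, so the bar is where "home" should put it. Now the left drawer.

send_rows(targets=[[[0,0.3,0],0],[[0,0.65,0],0],[[0,0.95,0],0],[[0,0.95,0],0]])

```text
time_s: 12.28
position: [435.0, -112.0, 74.9]
orientation: [[-0.014, -1.0, 0.0], [-1.0, 0.014, -0.0], [0.0, -0.0, -1.0]]
force: [0.3, -0.3, -0.5]
width: 0.004
```

send_rows(targets=[[[-0.4,0,0],0],[[-0.8,0,0],0],[[-1,0,0],0],[[-1,0,0],0]])

```text
time_s: 12.78
position: [438.7, -11.1, 74.9]
orientation: [[-0.01, -1.0, 0.002], [-1.0, 0.01, -0.0], [0.0, -0.002, -1.0]]
force: [0.5, 0.0, 0.3]
width: 0.003
```

send_rows(targets=[[[-0.4,0,0],0],[[-0.8,0,0],0],[[-0.93,0,0],0],[[-0.93,0,0],0],[[-0.93,0,0],0]])

```text
time_s: 13.4
position: [438.9, 79.9, 74.7]
orientation: [[-0.013, -1.0, 0.0], [-1.0, 0.013, -0.0], [0.0, -0.0, -1.0]]
force: [1.1, -0.3, -0.1]
width: 0.006
```

Contact expected at TCP x≈468, home at ≈529.

send_rows(targets=[[[0,-0.12,0],0],[[0,-0.2,0],0],[[0,-0.26,0],0],[[0,-0.32,0],0],[[0,-0.4,0],0],[[0,-0.48,0],0],[[0,-0.56,0],0],[[0,-0.64,0],0],[[0,-0.7,0],0],[[0,-0.75,0],0]])

```text
time_s: 14.65
position: [513.8, 80.1, 74.6]
orientation: [[-0.013, -1.0, -0.0], [-1.0, 0.013, -0.0], [0.0, 0.0, -1.0]]
force: [-2.2, -1.7, -1.5]
width: 0.003
```

send_rows(targets=[[[0,-0.05,0],0],[[0,-0.09,0],0],[[0,-0.12,0],0],[[0,-0.14,0],0],[[0,-0.16,0],0],[[0,-0.18,0],0],[[0,-0.18,0],0]])

```text
time_s: 15.52
position: [529.4, 79.9, 74.6]
orientation: [[-0.012, -1.0, -0.005], [-1.0, 0.012, -0.0], [0.0, 0.005, -1.0]]
force: [-9.3, -0.1, 5.2]
width: 0.007
```

Firm stop at 529 (yaw accounts for the 2 mm difference). I'll back off, rise and verify.

send_rows(targets=[[[0,0.4,0],0],[[0,0.8,0],0],[[0,0.8,-0.5],0],[[0,0.8,-1],0],[[0,0.8,-1],0]])

```text
time_s: 16.15
position: [454.9, 81.0, 178.9]
orientation: [[-0.013, -1.0, 0.011], [-1.0, 0.013, 0.0], [-0.0, -0.011, -1.0]]
force: [0.7, -0.8, -0.8]
width: 0.004
```

```bash
python3 chk.py 4
```

```text
16.15 [454.9  81.  178.9] [ 0.7 -0.8 -0.8]
top0.npz handles R,L [(np.int64(297), [464.5, 465.3, 469.6]), (np.int64(351), [480.6, 481.5, 485.9])] tab 91 [602.2 -69.7 180.6]
top4.npz handles R,L [(np.int64(294), [538.8, 539.5, 543.8]), (np.int64(317), [541.1, 542.0, 546.0])] tab 89 [602.1 -69.8 180.6]
side0.npz handles R,L [(np.int64(323), [463.0, 463.6, 467.3]), (np.int64(221), [478.5, 479.2, 483.8])] tab 164 [600.8 -75.1 175.4]
side4.npz handles R,L [(np.int64(292), [537.6, 538.0, 540.9]), (np.int64(171), [539.4, 540.3, 543.5])] tab 163 [600.9 -74.9 175.1]
```

Both bars read home (544 and 546) and the latch tab is unchanged at y≈-72. Next I'll move to the right side of the tab.

send_rows(targets=[[[0.4,0,-0.1],0],[[0.8,0,-0.1],0],[[1,0,-0.1],0],[[1,0,-0.1],0]])

```text
time_s: 16.75
position: [449.8, -20.1, 183.4]
orientation: [[-0.015, -1.0, -0.002], [-1.0, 0.015, 0.0], [-0.0, 0.002, -1.0]]
force: [0.5, 0.9, 0.4]
width: 0.007
```

send_rows(targets=[[[0.5,-0.2,0],0],[[1,-0.5,0],0],[[1,-0.5,0],0]])

```text
time_s: 17.12
position: [500.2, -121.7, 183.3]
orientation: [[-0.015, -1.0, -0.001], [-1.0, 0.015, 0.0], [-0.0, 0.001, -1.0]]
force: [-0.6, 0.4, -0.5]
width: 0.005
```

send_rows(targets=[[[0.05,-0.5,0],0],[[0.1,-0.97,0],0],[[0.1,-0.97,0],0],[[0.1,-0.97,0],0]])

```text
time_s: 17.62
position: [594.9, -129.4, 183.7]
orientation: [[-0.011, -1.0, -0.002], [-1.0, 0.011, 0.001], [-0.001, 0.002, -1.0]]
force: [-0.3, 0.4, -1.1]
width: 0.004
```

send_rows(targets=[[[-0.09,-0.07,0],0],[[-0.09,-0.07,0.2],0],[[-0.09,-0.07,0.38],0],[[-0.09,-0.07,0.38],0],[[-0.09,-0.07,0.38],0]])

```text
time_s: 18.25
position: [603.3, -121.8, 147.8]
orientation: [[-0.013, -1.0, 0.001], [-1.0, 0.013, -0.0], [0.0, -0.001, -1.0]]
force: [-0.3, 0.7, -0.8]
width: 0.001
```

send_rows(targets=[[[-0.1,0,0],0],[[-0.18,0,0],0],[[-0.24,0,0],0],[[-0.3,0,0],0],[[-0.36,0,0],0],[[-0.42,0,0],0],[[-0.48,0,0],0],[[-0.52,0,0],0],[[-0.55,0,0],0]])

```text
time_s: 19.38
position: [603.6, -66.9, 146.7]
orientation: [[-0.013, -1.0, 0.0], [-1.0, 0.013, -0.0], [0.0, -0.0, -1.0]]
force: [-1.2, -2.8, 1.0]
width: 0.005
```

send_rows(targets=[[[-0.04,0,0],0],[[-0.07,0,0],0],[[-0.1,0,0],0],[[-0.12,0,0],0],[[-0.12,0,0],0]])

```text
time_s: 20.0
position: [603.8, -56.0, 146.8]
orientation: [[-0.013, -1.0, 0.0], [-1.0, 0.013, -0.002], [0.002, -0.0, -1.0]]
force: [-0.0, -5.9, 0.5]
width: 0.008
```

send_rows(targets=[[[-0.01,0,0],0],[[-0.02,0,0],0],[[-0.03,0,0],0],[[-0.03,0,0],0]])

```text
time_s: 20.5
position: [603.8, -55.8, 146.9]
orientation: [[-0.014, -1.0, 0.0], [-1.0, 0.014, -0.006], [0.006, -0.0, -1.0]]
force: [-1.5, -14.3, 1.2]
width: 0.003
```

Stopped firmly, at the hard stop. Now I'll withdraw to the right, go up and move back clear.

send_rows(targets=[[[0.15,0,0],0],[[0.25,0,0],0],[[0.25,0,-0.4],0],[[0.25,0,-0.8],0],[[0.25,0.5,-0.8],0],[[0.25,1,-0.8],0],[[0.25,1,-0.8],0]])

```text
time_s: 21.38
position: [500.4, -75.1, 226.7]
orientation: [[-0.013, -1.0, -0.002], [-1.0, 0.013, 0.001], [-0.001, 0.002, -1.0]]
force: [0.4, 0.3, 0.9]
width: 0.004
```

send_rows(targets=[[[0.5,0.4,0],0],[[1,0.7,0],0],[[1,0.7,0],0],[[1,0.7,0],0]])

```text
time_s: 21.88
position: [433.1, -175.1, 226.8]
orientation: [[-0.014, -1.0, 0.001], [-1.0, 0.014, 0.0], [-0.0, -0.001, -1.0]]
force: [0.6, -0.2, 0.1]
width: 0.005
```

```bash
python3 chk.py 5; python3 - <<'E'
from h import *
cs={}
for t in '05':
    z=np.load(f'top{t}.npz');cs[t]=z['p'][85:190,145:405].astype(int)
df=abs(cs['0']-cs['5']).max(-1);print('lid part diff px>40:',(df>40).sum())
cv2.imwrite('pics/5.png',np.hstack([cv2.imread('pics/top5.png')[60:340,120:430],cv2.imread('pics/side5.png')[100:380,130:470]]))
E
```

```text
21.875 [ 433.1 -175.1  226.8] [ 0.6 -0.2  0.1]
top0.npz handles R,L [(np.int64(297), [464.5, 465.3, 469.6]), (np.int64(351), [480.6, 481.5, 485.9])] tab 91 [602.2 -69.7 180.6]
top5.npz handles R,L [(np.int64(268), [539.0, 539.8, 543.8]), (np.int64(314), [541.1, 541.9, 545.9])] tab 69 [602.8 -35.4 181.1]
side0.npz handles R,L [(np.int64(323), [463.0, 463.6, 467.3]), (np.int64(221), [478.5, 479.2, 483.8])] tab 164 [600.8 -75.1 175.4]
side5.npz handles R,L [(np.int64(240), [537.5, 538.0, 540.3]), (np.int64(0), '')] tab 153 [601.2 -39.8 175.2]
lid part diff px>40: 0
```

View pics/5.png

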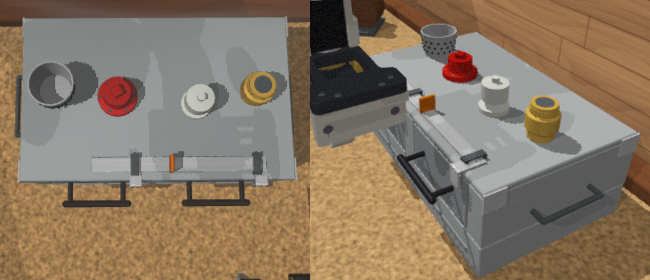

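Both drawers are flush. The tab's right face is at y≈-39.8, against an expected -39.5 when fully thrown, and the parts haven't moved. Handing in.

```bash
python3 -c "
from plant import job; print(job.sign_off())"
```

```text
the job is handed in; nothing more can be done
None
```

Both drawers are pushed home, the latch was then thrown to its left stop, and the job is handed in at about 22 s of the 58 s allowed. No verdict was reported, so these are my own last checks:

- **Drawers:** the handle bars sit at x ≈ 544 mm (right) and 546 mm (left), as expected when home. Both ended on a firm stop. The last side view had no left-bar reading because the hand was in the way, so the left drawer rests on the top view there.
- **Latch:** the tab moved about 35 mm. Its right face is at y ≈ -39.8 mm against an expected -39.5 mm when fully thrown, and it ended on a firm stop.
- **Parts on the lid:** the top view of the lid parts shows no change from the start.
- **Hand:** it is clear of everything, and the wrist force reads about 0.

One thing disagreed: the real fingertips sit about 20 mm higher than the reported TCP.

- **First push, right drawer:** the tips went over the bar, pressed the panel and left the drawer about 28 mm open.
- **Second push, right drawer:** the tips passed over the panel and most likely pressed the lid edge, with about 20 N on the tool.
- **Correction:** I measured the offset from the camera depth, corrected for it, and repeated the push on the bar. The left drawer and the latch went to plan after that.

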